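# Key the drive pulley of a jar mill onto its shaft

### The job

Fit the drive pulley of the laboratory jar mill: first push the pulley fully home along its shaft, against the shoulder; then lay the gib-head taper key in the shaft's keyway, thin end first, and drive it under the pulley's hub with steady pushes or light taps until it is tight, without forcing it. Let go of the key, and leave the other things on the bench where they are.

Things in the scene. Friction and masses are not known exactly. Their poses are not given: they have to be found in the camera images.
- mill: Bench jar mill, fixed: two black rubber rollers between grey end plates 155 mm high; a bare steel shaft comes out of the plate at its +y end. Origin on the table straight below the shaft's shoulder; +y along the shaft outwards, z up. Shaft level, 36 mm in diameter, axis 105 mm above the table, shoulder at y 0, end at y 68 mm. The dark iron V-belt pulley sits on it.
- shaft_end (a point): Middle of the keyway's floor at the outer end of the shaft (mill frame x 0, y 68, z 117.5 mm); axes as the mill's. The keyway runs along the top of the shaft, open upwards and at this end: 12.8 mm wide, level floor, chamfered lips about 4 mm high. The key rests on this floor.
- keyway_mouth (a point): Middle of the keyway's floor where the key goes under the hub of the pulley when that is home (mill frame x 0, y 38, z 117.5 mm); axes as the mill's, the key is driven to -y. The slot here is 10.1 mm high, 14.4 mm wide; its roof falls 1 in 10 inwards like the key's top. Its height differs by up to 1 mm either way, so the key gets tight with its tip 15 to 38 mm under the hub: feel it.
- pulley (a joint): How far the pulley stands off the shoulder, m: 0 = home, 0.008 to 0.020 at the start, growing outwards (mill +y). Slides with about 3 N of friction. Rim 96 mm in diameter, mill y 0 to 22 mm when home; in front of it the hub, 60 mm in diameter, to y 38 mm. The rim's flat front stands free over the hub, 30 to 48 mm above the shaft's axis.
- key_head (a point): Centre of the head of the steel gib-head taper key, half-way up, 11 mm above its flat underside, on which it lies. +x runs to the thin end, z up. Head 14 mm long, 10 wide, 22 high; the shank goes on 70 mm from the head's front, 10 mm wide, 14.5 mm thick falling 1 in 10 to 7.5 mm at the tip. 84 mm in all, about 100 g.
- key_tip (a point): Centre of the key's thin end face, 77 mm ahead of key_head, 3.75 mm above the underside; axes as key_head. The key slides freely until its top meets the hub's roof, then it binds within 1 or 2 mm. A push of 12 to 18 N along the shaft makes it tight and it stays wedged by itself, pressing on the hub about as hard as it was pushed; beyond 25 N it is forced and strains the hub.
- gib_key: The same gib-head key: origin at the middle of its underside, 35 mm ahead of key_head (x) and 11 mm lower; axes as key_head.
- plain_key: Bystander: plain parallel key, steel, round ends, no head, 60 x 10 x 9 mm; origin under its middle.
- collar: Bystander: steel ring 38 mm in diameter, 14 mm high; origin under its centre.
- spanner: Bystander: steel spanner 170 mm long, lying flat.
- beaker: Bystander: glass beaker 70 mm in diameter, 85 mm high; origin under its centre.
- mill_jar: Bystander: white ceramic mill jar 110 mm in diameter, 135 mm high; origin under its centre.
- amber_bottle: Bystander: brown glass bottle 60 mm in diameter, 115 mm high; origin under its centre.
- amber_small: Bystander: brown glass bottle 48 mm in diameter, 90 mm high; origin under its centre.
- wash_bottle: Bystander: white wash bottle 70 mm in diameter, 205 mm high with its spout; origin under its centre.
Mind the look-alikes: they are no part of the job. Leave any blue look-alike of the gib_key alone.

How it is judged:
On the way, in this order (a step that is already met when the one before it is completed fails the run):
1. the pulley is home against the shoulder (value of joint pulley below 0.0015 m), for 0.2 s.
2. the key has been started: it lies in the keyway with its thin end under the hub (y of key_tip in the frame of keyway_mouth below -0.008 m and x of key_tip in the frame of keyway_mouth between -0.004 and 0.004 m and z of key_tip in the frame of keyway_mouth between -0.002 and 0.008 m and angle between the x axis of gib_key and the y axis of mill, either way round below 0.15 rad), for 0.1 s.
At the end, for the whole second after the job is handed in: The pulley is home (within 1.5 mm of the shoulder) and the key lies straight in the keyway (within 4 mm sideways, 0.1 rad), its tip more than 12 mm under the hub, at rest, let go of and so tight that it and the hub press on each other with more than 10 N (value of joint pulley below 0.0015 m and y of key_tip in the frame of keyway_mouth below -0.012 m and x of key_tip in the frame of keyway_mouth between -0.004 and 0.004 m and angle between the x axis of gib_key and the y axis of mill, either way round below 0.1 rad and angle between gib_key's own z axis and vertical below 0.1 rad and contact force between gib_key and pulley above 10 N and linear speed of gib_key below 0.01 m/s); the robot touches nothing.
It fails at once if the key is forced: it presses on the hub with more than 28 N (contact force between gib_key and pulley above 28 N).
It fails at once if another thing on the bench is shifted by more than 4 cm (distance of any of plain_key, collar, spanner, beaker, mill_jar, amber_bottle, amber_small, wash_bottle from where it was at the start of the episode above 0.04 m).
It also fails if it takes over 64 s, if anything falls off the work surface, if the arm or the gripper's body presses on something with over 40 N, if the wrist force passes 120 N, or if a joint passes its speed limit or range.

### The arm

A 6-joint arm with a two-finger parallel gripper is mounted at the origin on the work surface. World frame = base frame: x ahead of the robot, y to its left, z up, the work surface at z = 0. Lengths are in m, angles in rad, forces in N, time in s.
With the tool pointing down it reaches from about 0.25 to 0.775 m from the base axis. Payload 8.9 kg.
Tool frame: the origin (TCP) lies at the very end of the fingers, on their centre line; the grasp point (between the pads) lies 19 mm behind it (manip.tcp_to_grasp is the distance from the TCP to the grasp point, in m); x points along the fingers, y is the direction in which the jaws open and shut, and the axes are right-handed (so a half turn about x gives the same grasp; the last joint's range is limited). The gripper opens to 85 mm and grips with 20 to 120 N. Pads are 22 mm wide; open, the fingers measure 114 mm over their backs; the gripper's body (76 mm by 85 mm) begins 54 mm behind the grasp point. The pads swing forward as they close: fully open they stand 13 mm farther back than shut.
Start: joints at [0.967, 0.291, -0.153, 1.127, 0, 1.431], TCP at [0.235, 0.469, 0.231] pointing down, gripper open.
Joint ranges: [-2.52, 2.52], [-0.91, 1.74], [-1.3, 1.37], [-1.96, 2.02], [-1.52, 1.47], [-3.14, 3.14]. Speed limits (rad/s): [2.22, 2.22, 2.79, 3.14, 3.14, 3.14].

### API

Orientations are given as a unit quaternion [x, y, z, w].
In Python, from rig import manip, viewer, workorder gives the robot as it stands.
- The arm moves only by the tool servo_tool, never from a script. Its argument "increments" is a list of rows, each an object of numbers: "dx", "dy", "dz": the shift along the tool's x, y, z in mm; "rx", "ry", "rz": the turn, a rotation vector about the tool's x, y, z in rad; "claw": the closure, from 0 (fully open) to 1 (shut). A call has 1 to 12 rows; each row is the pose to reach, as a shift and turn from the pose measured when the call began, along the tool's axes at that moment; what a row does not reach only later rows make up. A row lasts 1/12 s, in which the tool goes at most 41.7 mm and 7.16 degrees, less where a joint would pass 70% of its speed; a pose out of reach is approached as far as the arm can. A call with a gripper value outside its range is refused whole. The fingers move at their own pace and stop on an object; "force" is the grip in N (left out, the last holds). Time passes only in rows, so rows that repeat a pose let the fingers close. It gives the time, the measured TCP pose, the force and the opening at its end, in the units of the state.
- manip.get_obs(): the state, without advancing time (a new reading comes with each control period).
- viewer.read_camera(name): name is "scene" or "top" or "wrist"; returns a dict with "frame" (400x640x3 uint8, red, green, blue), "fx", "fy", "cx", "cy" (pixels), "position" and "orientation" of the camera in the world. Camera axes: x right, y down, z forward; pixel columns grow to the right and rows downward; lengths in m; the calibration is good to about 2 mm. A picture is of the moment at which its call begins. There is no depth.
- workorder.job_done(): hands the job in, once; it reports no verdict.
The state is a dict: "time_s": time; "joints": joint angles; "qd": joint speeds; "joint_torque": joint torques, N m; "tcp_pos": TCP position; "eef_rot": TCP orientation; "ft_force": force on the tool from outside, world axes, zero at the start; "wrist_torque": the same for the moment, N m; "gripper_width": opening from 0.0 (shut) to 1.0 (fully open).
Only numpy, scipy, OpenCV 4.12 (cv2) and the standard library are available. Lean on these libraries where they do the work, as an engineer would, in place of code of your own. Each camera call takes 0.05 s, during which the arm holds its last target. There are 200 camera calls.

## Working session

There is one attempt and no reset: what is moved stays moved. The work goes in short steps, Python scripts to look and compute and a tool call to move; the robot and the scene stay as the last step left them, time stands still between calls to the robot, and variables do not carry over. Pictures are saved under pics/ and viewed, about 8 in all and at most 12, crops included, and the job is handed in when it is done.

Besides the shell and the picture viewer there is one more tool, called after "Request:" by a JSON object that holds its "api" and its "payload", one argument or row to a line. servo_tool: Moves the arm, as the interface text tells. Its arguments: {"type":"object","properties":{"increments":{"type":"array"},"force":{"type":"number"}},"required":["increments"]}

```bash
ls; mkdir -p pics; cat > h.py <<'E'
import numpy as np, cv2
from scipy.spatial.transform import Rotation as R
from rig import manip, viewer, workorder
def snap(name,fn):
    c=viewer.read_camera(name); cv2.imwrite('pics/'+fn+'.png',c['frame'][:,:,::-1])
    np.savez('pics/'+fn+'.npz',**{k:np.array(v) for k,v in c.items()}); return c
def ray(fn,u,v):
    c=np.load('pics/'+fn+'.npz'); d=np.array([(u-c['cx'])/c['fx'],(v-c['cy'])/c['fy'],1.])
    return c['position'],R.from_quat(c['orientation']).apply(d)
def at_z(fn,u,v,z):
    p,d=ray(fn,u,v); return p+d*(z-p[2])/d[2]
def proj(fn,P):
    c=np.load('pics/'+fn+'.npz'); q=R.from_quat(c['orientation']).inv().apply(np.array(P)-c['position'])
    return np.array([c['fx']*q[...,0]/q[...,2]+c['cx'],c['fy']*q[...,1]/q[...,2]+c['cy']]).T
E
python3 - <<'E'
from h import *
for n in ['top','scene']:
    c=snap(n,n+'0'); print(n,c['fx'],c['cx'],c['cy'],c['position'],c['orientation'])
print(manip.get_obs(), [a for a in dir(manip) if a[0]!='_'])
E
```

```text
pics
top 478.35400933960824 317.2924719084171 199.05848941403198 [0.38662506 0.0798686  1.47150288] [-0.69818245  0.71445891 -0.03722999  0.02652654]
scene 452.8686120433363 312.22257830038563 204.3645325385276 [1.00879644 0.83045727 1.07633702] [ 0.26263483  0.89341149 -0.34890131 -0.10538844]
{'time_s': 0.1, 'joints': array([ 9.66709305e-01,  2.91199066e-01, -1.54021790e-01,  1.12671652e+00,
       -3.15178860e-05,  1.43149132e+00]), 'qd': array([-0.00045129, -0.00160244,  0.00132636, -0.00375062, -0.0022137 ,
        0.00114285]), 'joint_torque': array([ 1.22627942e-03, -5.37979925e+01,  3.31916821e+01,  9.43156803e-03,
       -2.38200428e-04, -7.11352172e-06]), 'tcp_pos': array([0.2351071 , 0.46898372, 0.23081351]), 'eef_rot': array([ 0.16247021,  0.68823473, -0.16323006,  0.68796245]), 'ft_force': array([-0.02735503,  0.57274372,  0.71696737]), 'wrist_torque': array([0.02232197, 0.04668757, 0.05501986]), 'gripper_width': 1.0005690297879648} ['Unreachable', 'get_obs', 'tcp_to_grasp']
```

View pics/top0.png

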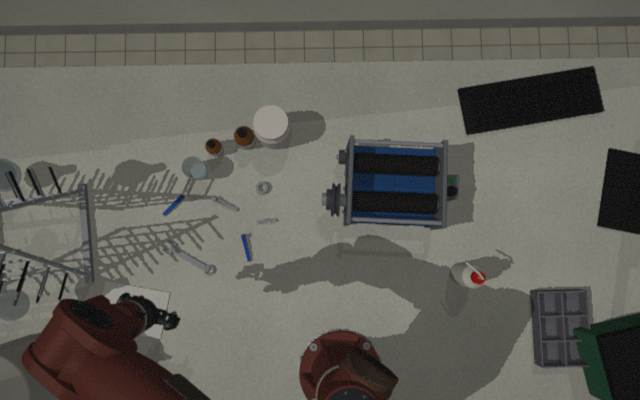

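View pics/scene0.png

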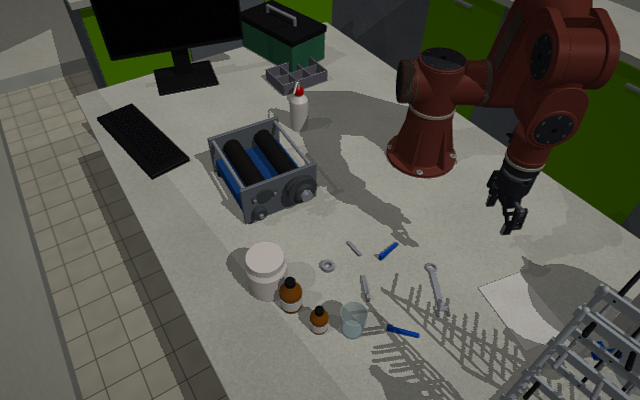

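```bash
python3 - <<'E'
import cv2,numpy as np
t=cv2.imread('pics/top0.png');s=cv2.imread('pics/scene0.png')
f=lambda im,x,y,w,h,k:cv2.resize(im[y:y+h,x:x+w],None,fx=k,fy=k,interpolation=cv2.INTER_CUBIC)
a=np.hstack([f(t,200,185,50,37,8),f(t,310,165,50,37,8)])
b=np.hstack([f(s,340,270,50,37,8),f(s,270,165,50,37,8)])
cv2.imwrite('pics/c1.png',np.clip(np.vstack([a,b]).astype(float)*1.4,0,255).astype('uint8'))
E
```

```text
(no output)
```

View pics/c1.png

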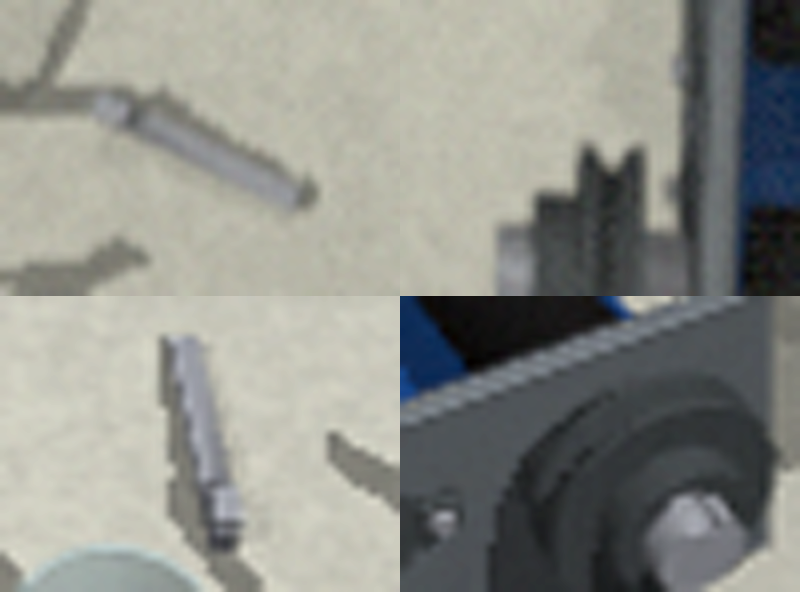

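```bash
python3 - <<'E'
from h import *
h=at_z('top0',214.4,198.6,.02);t=at_z('top0',237.5,209.3,.006);print('key head,tip',h,t,np.linalg.norm((t-h)[:2]),np.degrees(np.arctan2(*(t-h)[1::-1])))
h2=at_z('scene0',340+225/8,270+(500-296)/8,.018);t2=at_z('scene0',340+182/8,270+(340-296)/8,.006);print('scene',h2,t2)
print('shaft end axis',at_z('top0',322.5,199.5,.105),'scene',at_z('scene0',270+292/8,165+(540-296)/8,.105))
for uv in [(347,139),(446,140),(448,227),(345,225)]: print(uv,at_z('top0',*uv,.155))
print(R.from_quat(manip.get_obs()['eef_rot']).as_matrix().round(3))
for n,g in dict(plain=(268,220),collar=(264,187),beaker=(195,167),bluekey=(174,205),bluekey2=(247,247),span=(195,260)).items(): print(n,at_z('top0',*g,0.01).round(3))
E
```

```text
key head,tip [0.52605133 0.3688371  0.02      ] [0.49289673 0.30122911 0.006     ] 0.0752998540386776 -116.12308098876261
scene [0.5277123  0.37251544 0.018     ] [0.49537285 0.30783656 0.006     ]
shaft end axis [0.50837058 0.04278882 0.105     ] scene [0.51213353 0.039708   0.105     ]
(347, 139) [ 0.6722856  -0.02859664  0.155     ]
(446, 140) [ 0.66370952 -0.30650118  0.155     ]
(448, 227) [ 0.41997566 -0.30032603  0.155     ]
(345, 225) [ 0.43208007 -0.01604654  0.155     ]
[[-0.001  0.448  0.894]
 [-0.001  0.894 -0.448]
 [-1.    -0.001 -0.   ]]
plain [0.458 0.208 0.01 ]
collar [0.559 0.219 0.01 ]
beaker [0.626 0.43  0.01 ]
bluekey [0.51  0.494 0.01 ]
bluekey2 [0.377 0.273 0.01 ]
span [0.342 0.43  0.01 ]
```

Request:
{"api": "servo_tool", "payload": {
  "increments": [
    {"dy": -40,"dz": 72,"rx": 0.11,"claw": 1},
    {"dy": -80,"dz": 144,"rx": 0.22,"claw": 1},
    {"dy": -120,"dz": 215,"rx": 0.34,"claw": 1},
    {"dy": -160,"dz": 287,"rx": 0.46,"claw": 1},
    {"dy": -200,"dz": 358,"rx": 0.58,"claw": 1},
    {"dy": -242,"dz": 429,"rx": 0.7,"claw": 1},
    {"dy": -242,"dz": 429,"rx": 0.82,"claw": 1},
    {"dy": -242,"dz": 429,"rx": 0.94,"claw": 1},
    {"dy": -242,"dz": 429,"rx": 1.06,"claw": 1},
    {"dy": -242,"dz": 429,"rx": 1.145,"claw": 1},
    {"dy": -242,"dz": 429,"rx": 1.145,"claw": 1},
    {"dy": -242,"dz": 429,"rx": 1.145,"claw": 1}
  ]
}}

```text
$.increments[0]: bad value
```

```bash
python3 - <<'E'
from h import *
c=snap('wrist','w1'); o=manip.get_obs();print(o['time_s'],o['tcp_pos'],o['joints'],R.from_quat(o['eef_rot']).as_matrix().round(3),c['position'],c['fx'])
cv2.imwrite('pics/w1v.png',np.clip(c['frame'][:,:,::-1]*1.3,0,255).astype('uint8'))
E
```

```text
0.15 [0.23515766 0.46903193 0.23088085] [ 9.66664326e-01  2.91133983e-01 -1.53931943e-01  1.12669206e+00
 -3.29404503e-06  1.43148288e+00] [[-0.001  0.448  0.894]
 [-0.001  0.894 -0.448]
 [-1.    -0.001 -0.   ]] [0.16285825 0.50520192 0.3731469 ] 330.5945682381342
```

View pics/w1v.png

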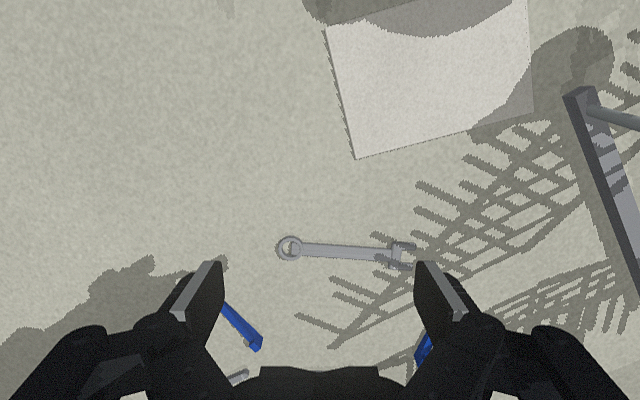

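Request:
{"api": "servo_tool", "payload": {
  "increments": [
    {"dx": 0,"dy": -40,"dz": 72,"rx": 0.11,"ry": 0,"rz": 0,"claw": 1},
    {"dx": 0,"dy": -80,"dz": 144,"rx": 0.22,"ry": 0,"rz": 0,"claw": 1},
    {"dx": 0,"dy": -120,"dz": 215,"rx": 0.34,"ry": 0,"rz": 0,"claw": 1},
    {"dx": 0,"dy": -160,"dz": 287,"rx": 0.46,"ry": 0,"rz": 0,"claw": 1},
    {"dx": 0,"dy": -200,"dz": 358,"rx": 0.58,"ry": 0,"rz": 0,"claw": 1},
    {"dx": 0,"dy": -242,"dz": 429,"rx": 0.7,"ry": 0,"rz": 0,"claw": 1},
    {"dx": 0,"dy": -242,"dz": 429,"rx": 0.82,"ry": 0,"rz": 0,"claw": 1},
    {"dx": 0,"dy": -242,"dz": 429,"rx": 0.94,"ry": 0,"rz": 0,"claw": 1},
    {"dx": 0,"dy": -242,"dz": 429,"rx": 1.06,"ry": 0,"rz": 0,"claw": 1},
    {"dx": 0,"dy": -242,"dz": 429,"rx": 1.145,"ry": 0,"rz": 0,"claw": 1},
    {"dx": 0,"dy": -242,"dz": 429,"rx": 1.145,"ry": 0,"rz": 0,"claw": 1},
    {"dx": 0,"dy": -242,"dz": 429,"rx": 1.145,"ry": 0,"rz": 0,"claw": 1}
  ]
}}

```text
time_s: 1.15
tcp_pos: [0.5112, 0.0577, 0.2309]
eef_rot: [-0.51, -0.49, 0.51, -0.49]
ft_force: [0.7, 0.6, 0.7]
gripper_width: 0.002
```

```bash
python3 - <<'E'
from h import *
c=snap('wrist','w2'); o=manip.get_obs();print(o['time_s'],R.from_quat(o['eef_rot']).as_matrix().round(3),c['position'])
cv2.imwrite('pics/w2v.png',np.clip(c['frame'][:,:,::-1]*1.4,0,255).astype('uint8'))
E
```

```text
1.2 [[ 0.002  0.999 -0.043]
 [-0.004 -0.043 -0.999]
 [-1.     0.002  0.003]] [0.51342977 0.13786284 0.37317173]
```

View pics/w2v.png

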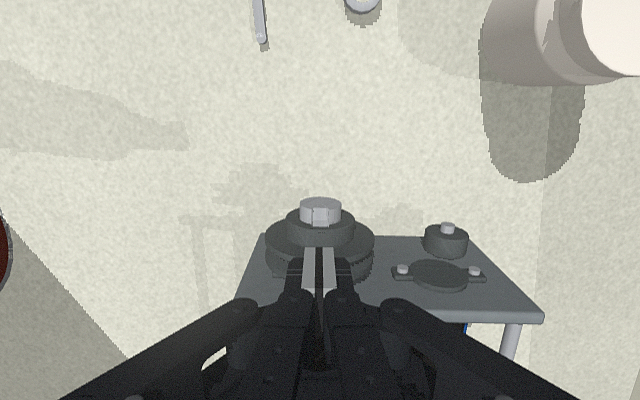

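```bash
python3 - <<'E'
from h import *
im=cv2.imread('pics/w2v.png')[185:260,270:370]
cv2.imwrite('pics/c2.png',cv2.resize(im,None,fx=8,fy=8,interpolation=cv2.INTER_CUBIC))
E
```

```text
(no output)
```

View pics/c2.png

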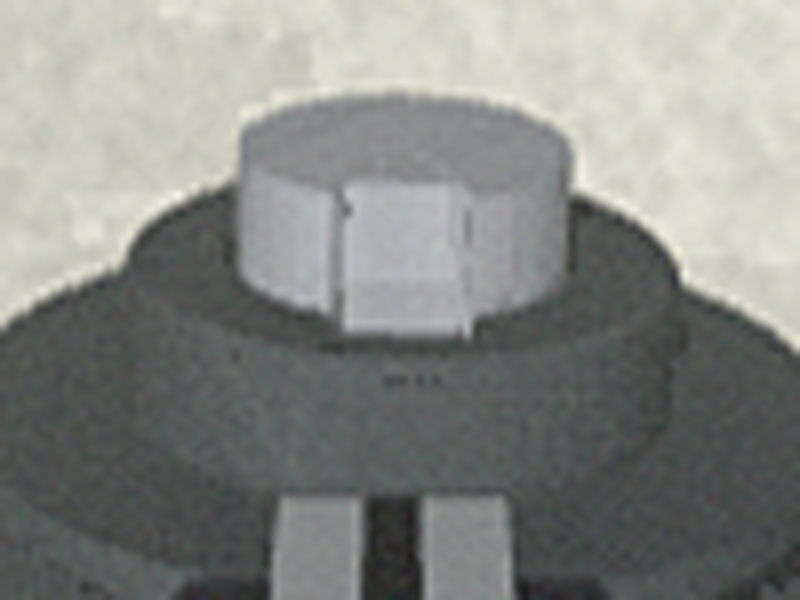

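```bash
python3 - <<'E'
from h import *
for u,v in [(402.5,182),(407,333),(345,182),(460,182),(345,333),(470,333)]: print(at_z('w2',270+u/8,185+v/8,.1175))
print(at_z('w2',270+390/8,185+490/8,.132), R.from_quat(np.load('pics/w2.npz')['orientation']).as_matrix().round(3))
E
```

```text
[0.51100729 0.04642764 0.1175    ]
[0.51081302 0.02965183 0.1175    ]
[0.50511089 0.04667054 0.1175    ]
[0.51690359 0.04618474 0.1175    ]
[0.50433289 0.02991862 0.1175    ]
[0.51739754 0.02938075 0.1175    ]
[0.50858234 0.01876687 0.132     ] [[ 0.999 -0.039 -0.013]
 [-0.041 -0.95  -0.311]
 [-0.     0.311 -0.95 ]]
```

Request:
{"api": "servo_tool", "payload": {
  "increments": [
    {"dx": 40,"dy": 0,"dz": 0,"rx": 0,"ry": 0,"rz": 0,"claw": 1},
    {"dx": 80,"dy": 0,"dz": 0,"rx": 0,"ry": 0,"rz": 0,"claw": 1},
    {"dx": 88,"dy": 0,"dz": 0,"rx": 0,"ry": 0,"rz": 0,"claw": 1},
    {"dx": 88,"dy": 0,"dz": 15,"rx": 0,"ry": 0,"rz": 0,"claw": 1},
    {"dx": 88,"dy": 0,"dz": 25,"rx": 0,"ry": 0,"rz": 0,"claw": 1},
    {"dx": 88,"dy": 0,"dz": 30,"rx": 0,"ry": 0,"rz": 0,"claw": 1},
    {"dx": 88,"dy": 0,"dz": 34,"rx": 0,"ry": 0,"rz": 0,"claw": 1},
    {"dx": 88,"dy": 0,"dz": 37,"rx": 0,"ry": 0,"rz": 0,"claw": 1},
    {"dx": 88,"dy": 0,"dz": 40,"rx": 0,"ry": 0,"rz": 0,"claw": 1},
    {"dx": 88,"dy": 0,"dz": 42,"rx": 0,"ry": 0,"rz": 0,"claw": 1},
    {"dx": 88,"dy": 0,"dz": 42,"rx": 0,"ry": 0,"rz": 0,"claw": 1}
  ]
}}

```text
time_s: 2.12
tcp_pos: [0.5132, 0.0112, 0.1434]
eef_rot: [-0.51, -0.487, 0.511, -0.491]
ft_force: [0.0, 1.4, 1.0]
gripper_width: -0.004
```

Request:
{"api": "servo_tool", "payload": {
  "increments": [
    {"dx": 0,"dy": 0,"dz": 1,"rx": 0,"ry": 0,"rz": 0,"claw": 1},
    {"dx": 0,"dy": 0,"dz": 2,"rx": 0,"ry": 0,"rz": 0,"claw": 1},
    {"dx": 0,"dy": 0,"dz": 2,"rx": 0,"ry": 0,"rz": 0,"claw": 1}
  ]
}}

```text
time_s: 2.37
tcp_pos: [0.5133, 0.0108, 0.1434]
eef_rot: [0.511, 0.488, -0.51, 0.49]
ft_force: [-1.8, 10.0, 0.6]
gripper_width: -0.002
```

Request:
{"api": "servo_tool", "payload": {
  "increments": [
    {"dx": 0,"dy": 0,"dz": 2,"rx": 0,"ry": 0,"rz": 0,"claw": 1},
    {"dx": 0,"dy": 0,"dz": 3,"rx": 0,"ry": 0,"rz": 0,"claw": 1},
    {"dx": 0,"dy": 0,"dz": 3,"rx": 0,"ry": 0,"rz": 0,"claw": 1}
  ]
}}

```text
time_s: 2.62
tcp_pos: [0.5132, 0.0107, 0.1435]
eef_rot: [0.512, 0.49, -0.508, 0.489]
ft_force: [-1.0, 17.3, 1.0]
gripper_width: -0.002
```

Request:
{"api": "servo_tool", "payload": {
  "increments": [
    {"dx": 0,"dy": 0,"dz": -20,"rx": 0,"ry": 0,"rz": 0,"claw": 1},
    {"dx": -15,"dy": 0,"dz": -50,"rx": 0,"ry": 0,"rz": 0,"claw": 0.8},
    {"dx": -40,"dy": 0,"dz": -85,"rx": 0.05,"ry": 0,"rz": 0,"claw": 0.6},
    {"dx": -60,"dy": 0,"dz": -120,"rx": 0.15,"ry": 0,"rz": 0,"claw": 0.4},
    {"dx": -60,"dy": 0,"dz": -160,"rx": 0.25,"ry": 0,"rz": 0,"claw": 0.3},
    {"dx": -60,"dy": 0,"dz": -200,"rx": 0.35,"ry": 0,"rz": 0,"claw": 0.3},
    {"dx": -60,"dy": 0,"dz": -240,"rx": 0.418,"ry": 0,"rz": 0,"claw": 0.3},
    {"dx": -60,"dy": 0,"dz": -280,"rx": 0.418,"ry": 0,"rz": 0,"claw": 0.3},
    {"dx": -60,"dy": 0,"dz": -320,"rx": 0.418,"ry": 0,"rz": 0,"claw": 0.3},
    {"dx": -60,"dy": 0,"dz": -364,"rx": 0.418,"ry": 0,"rz": 0,"claw": 0.3},
    {"dx": -60,"dy": 0,"dz": -364,"rx": 0.418,"ry": 0,"rz": 0,"claw": 0.3},
    {"dx": -60,"dy": 0,"dz": -364,"rx": 0.418,"ry": 0,"rz": 0,"claw": 0.3}
  ]
}}

```text
time_s: 3.62
tcp_pos: [0.5274, 0.3763, 0.205]
eef_rot: [0.602, 0.375, -0.598, 0.374]
ft_force: [0.4, -0.5, -0.3]
gripper_width: 0.699
```

```bash
python3 - <<'E'
from h import *
c=snap('wrist','w3'); o=manip.get_obs();print(o['time_s'],o['tcp_pos'],R.from_quat(o['eef_rot']).as_matrix().round(3),c['position'],o['gripper_width'])
p=proj('w3',[[.527,.371,.022],[.494,.3045,.0075]]);print(p)
u,v=p.mean(0).astype(int);x=max(0,min(640-200,u-100));y=max(0,min(250,v-75));print(x,y)
cv2.imwrite('pics/c3.png',cv2.resize(np.clip(c['frame'][y:y+150,x:x+200,::-1]*1.4,0,255).astype('uint8'),None,fx=4,fy=4,interpolation=cv2.INTER_CUBIC))
E
```

```text
3.6667 [0.52755572 0.37465589 0.20511407] [[ 0.004  0.898 -0.441]
 [ 0.005 -0.441 -0.898]
 [-1.     0.002 -0.006]] [0.56068183 0.44752983 0.34781777] 0.6999744236221387
[[321.37947724 179.63783834]
 [320.73641662 240.41584863]]
221 135
```

View pics/c3.png

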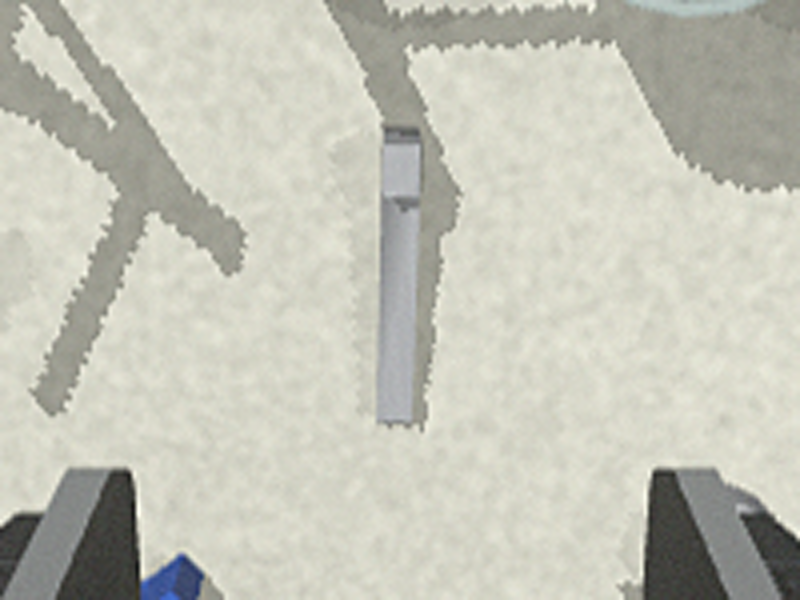

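```bash
python3 - <<'E'
from h import *
g=lambda u,v,z: at_z('w3',221+u/4,135+v/4,z)
f=g(402,195,.022);b=g(402.5,141,.022);t=g(394.5,423,.0075);print(f,b,t,np.linalg.norm((t-b)[:2]),np.linalg.norm((f-b)[:2]))
h=(f+b)/2;d=(t-h)[:2];d/=np.linalg.norm(d);print(h,np.degrees(np.arctan2(d[1],d[0])))
o=manip.get_obs();M=R.from_quat(o['eef_rot']).as_matrix();print(np.degrees(np.arctan2(M[1,2],M[0,2])))
tgt=np.array([*(h[:2]-d*.004),.003]);print(tgt,(M.T@(tgt-o['tcp_pos'])*1000).round(1))
E
```

```text
[0.52521971 0.36705977 0.022     ] [0.53148344 0.37965048 0.022     ] [0.49269605 0.3046814  0.0075    ] 0.08440867276971434 0.01406272296371143
[0.52835157 0.37335512 0.022     ] -117.43842101169781
-116.14750127390771
[0.53019475 0.37690515 0.003     ] [202.1   1.   -2. ]
```

Request:
{"api": "servo_tool", "payload": {
  "increments": [
    {"dx": 40,"dy": 1,"dz": -2,"rx": 0.0225,"ry": 0,"rz": 0,"claw": 0.4},
    {"dx": 80,"dy": 1,"dz": -2,"rx": 0.0225,"ry": 0,"rz": 0,"claw": 0.5},
    {"dx": 120,"dy": 1,"dz": -2,"rx": 0.0225,"ry": 0,"rz": 0,"claw": 0.5},
    {"dx": 155,"dy": 1,"dz": -2,"rx": 0.0225,"ry": 0,"rz": 0,"claw": 0.5},
    {"dx": 180,"dy": 1,"dz": -2,"rx": 0.0225,"ry": 0,"rz": 0,"claw": 0.5},
    {"dx": 193,"dy": 1,"dz": -2,"rx": 0.0225,"ry": 0,"rz": 0,"claw": 0.5},
    {"dx": 199,"dy": 1,"dz": -2,"rx": 0.0225,"ry": 0,"rz": 0,"claw": 0.5},
    {"dx": 200,"dy": 1,"dz": -2,"rx": 0.0225,"ry": 0,"rz": 0,"claw": 0.5},
    {"dx": 200,"dy": 1,"dz": -2,"rx": 0.0225,"ry": 0,"rz": 0,"claw": 0.5}
  ]
}}

```text
time_s: 4.42
tcp_pos: [0.5309, 0.3763, 0.0059]
eef_rot: [0.607, 0.367, -0.602, 0.366]
ft_force: [-0.8, 0.8, 1.2]
gripper_width: 0.499
```

Request:
{"api": "servo_tool", "payload": {
  "increments": [
    {"dx": 1,"dy": 0,"dz": 0,"rx": 0,"ry": 0,"rz": 0,"claw": 0.8},
    {"dx": 1,"dy": 0,"dz": 0,"rx": 0,"ry": 0,"rz": 0,"claw": 1},
    {"dx": 1,"dy": 0,"dz": 0,"rx": 0,"ry": 0,"rz": 0,"claw": 1},
    {"dx": 1,"dy": 0,"dz": 0,"rx": 0,"ry": 0,"rz": 0,"claw": 1},
    {"dx": 1,"dy": 0,"dz": 0,"rx": 0,"ry": 0,"rz": 0,"claw": 1},
    {"dx": 1,"dy": 0,"dz": 0,"rx": 0,"ry": 0,"rz": 0,"claw": 1}
  ],
  "force": 80
}}

```text
time_s: 4.92
tcp_pos: [0.5318, 0.3766, 0.0065]
eef_rot: [0.608, 0.367, -0.601, 0.367]
ft_force: [-1.0, -1.0, 6.5]
gripper_width: 0.092
```

```bash
python3 - <<'E'
from h import *
o=manip.get_obs();M=R.from_quat(o['eef_rot']).as_matrix();print(o['time_s'],o['tcp_pos'],M.round(4),o['gripper_width'],np.degrees(np.arctan2(M[1,2],M[0,2])),o['ft_force'])
# key tip expected ~81 ahead of tcp; target hover: tip 10mm outside hub mouth, 30 above
a=np.radians(-92.2);d=np.array([np.cos(a),np.sin(a)]);end=np.array([.511,.0464]);mouth=end+d*.030
print('mouth',mouth); tgt=np.array([*(mouth-d*.091),.21]);print(tgt,(M.T@(tgt-o['tcp_pos'])*1000).round(1))
E
```

```text
4.9167 [0.53182724 0.37658285 0.00648959] [[ 0.0072  0.887  -0.4617]
 [ 0.0054 -0.4617 -0.887 ]
 [-1.      0.0039 -0.0081]] 0.0916211783601889 -117.49849686284311 [-0.99562681 -0.95729364  6.45937192]
mouth [0.50984837 0.01642211]
[0.51334166 0.10735504 0.21      ] [-205.1  108.7  245.7]
```

Request:
{"api": "servo_tool", "payload": {
  "increments": [
    {"dx": -30,"dy": 0,"dz": 0,"rx": 0,"ry": 0,"rz": 0,"claw": 1},
    {"dx": -70,"dy": 0,"dz": 0,"rx": -0.05,"ry": 0,"rz": 0,"claw": 1},
    {"dx": -105,"dy": 8,"dz": 18,"rx": -0.1,"ry": 0,"rz": 0,"claw": 1},
    {"dx": -135,"dy": 20,"dz": 45,"rx": -0.15,"ry": 0,"rz": 0,"claw": 1},
    {"dx": -160,"dy": 33,"dz": 75,"rx": -0.2,"ry": 0,"rz": 0,"claw": 1},
    {"dx": -180,"dy": 48,"dz": 108,"rx": -0.25,"ry": 0,"rz": 0,"claw": 1},
    {"dx": -195,"dy": 63,"dz": 142,"rx": -0.3,"ry": 0,"rz": 0,"claw": 1},
    {"dx": -205,"dy": 78,"dz": 176,"rx": -0.35,"ry": 0,"rz": 0,"claw": 1},
    {"dx": -205,"dy": 93,"dz": 210,"rx": -0.4,"ry": 0,"rz": 0,"claw": 1},
    {"dx": -205,"dy": 104,"dz": 235,"rx": -0.44,"ry": 0,"rz": 0,"claw": 1},
    {"dx": -205,"dy": 108.7,"dz": 245.7,"rx": -0.4415,"ry": 0,"rz": 0,"claw": 1},
    {"dx": -205,"dy": 108.7,"dz": 245.7,"rx": -0.4415,"ry": 0,"rz": 0,"claw": 1}
  ]
}}

```text
time_s: 5.92
tcp_pos: [0.5133, 0.1053, 0.2105]
eef_rot: [0.514, 0.489, -0.507, 0.49]
ft_force: [0.4, 1.2, -0.8]
gripper_width: 0.086
```

```bash
python3 - <<'E'
from h import *
c=snap('wrist','w4'); o=manip.get_obs();M=R.from_quat(o['eef_rot']).as_matrix();print(o['time_s'],o['tcp_pos'],M.round(4),o['gripper_width'],np.degrees(np.arctan2(M[1,2],M[0,2])),o['ft_force'])
im=c['frame'][185:335,220:420,::-1]
cv2.imwrite('pics/c4.png',cv2.resize(np.clip(im*1.4,0,255).astype('uint8'),None,fx=4,fy=4,interpolation=cv2.INTER_CUBIC))
E
```

```text
5.9667 [0.51345563 0.10678592 0.21037475] [[ 0.0079  0.9991 -0.0413]
 [ 0.0057 -0.0414 -0.9991]
 [-1.      0.0076 -0.0061]] 0.08997051943925279 -92.36789945125325 [-0.93299163  0.24592632 -1.3727741 ]
```

View pics/c4.png

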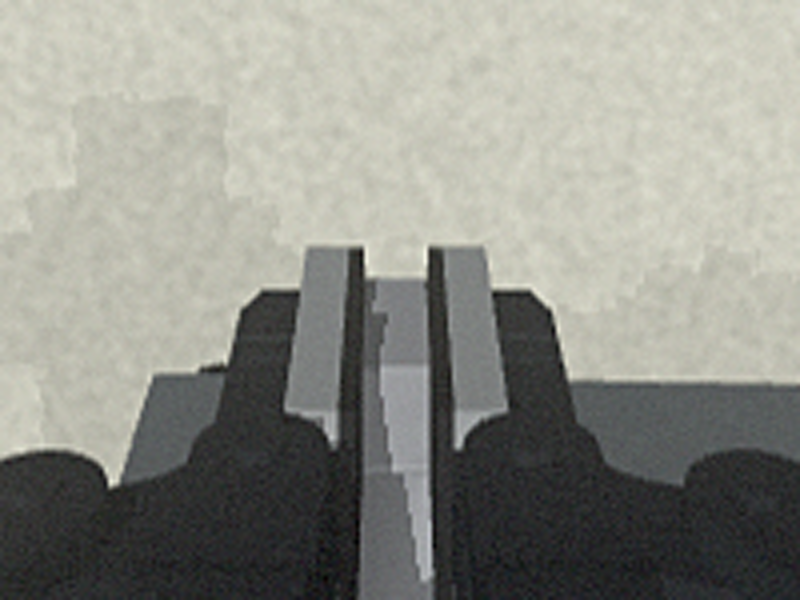

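```bash
python3 - <<'E'
from h import *
for z in [.2039,.2059]: print(at_z('w4',220+398/4,185+278/4,z), at_z('w4',220+398/4,185+364/4,z+.022), at_z('w4',220+398/4,185+468/4,z+.022))
c=snap('scene','s2')
P=[[.511,.09,.22],[.5115,.047,.1175]]
p=proj('s2',P);print(p)
u,v=p.mean(0).astype(int);x,y=u-60,v-45;print(x,y)
cv2.imwrite('pics/c5.png',cv2.resize(np.clip(c['frame'][y:y+90,x:x+120,::-1]*1.4,0,255).astype('uint8'),None,fx=6,fy=6,interpolation=cv2.INTER_CUBIC))
E
```

```text
[0.51276455 0.10733462 0.2039    ] [0.51257306 0.10827426 0.2259    ] [0.51201868 0.09501825 0.2259    ]
[0.51278679 0.10836807 0.2059    ] [0.51260215 0.10947143 0.2279    ] [0.51205647 0.09642354 0.2279    ]
[[316.55533277 177.30245189]
 [307.98971785 193.97872854]]
252 140
```

View pics/c5.png

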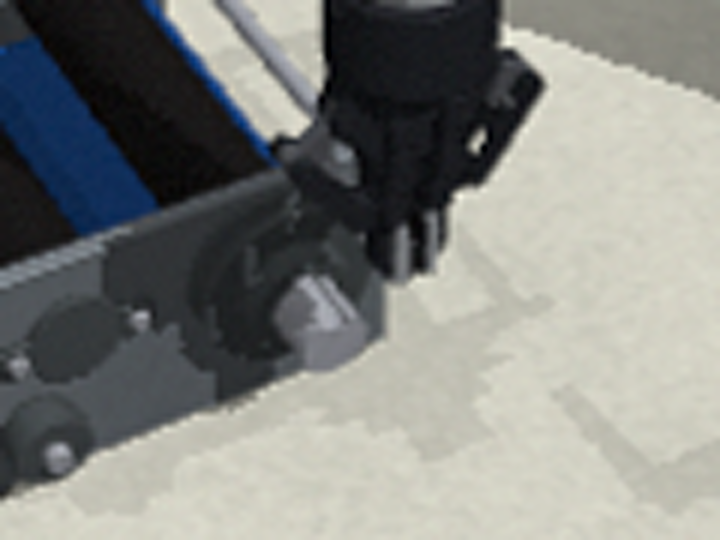

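Request:
{"api": "servo_tool", "payload": {
  "increments": [
    {"dx": 25,"dy": 0.7,"dz": 0,"rx": 0,"ry": 0,"rz": 0,"claw": 1},
    {"dx": 50,"dy": 0.7,"dz": 0,"rx": 0,"ry": 0,"rz": 0,"claw": 1},
    {"dx": 68,"dy": 0.7,"dz": 0,"rx": 0,"ry": 0,"rz": 0,"claw": 1},
    {"dx": 76,"dy": 0.7,"dz": 0,"rx": 0,"ry": 0,"rz": 0,"claw": 1},
    {"dx": 80,"dy": 0.7,"dz": 0,"rx": 0,"ry": 0,"rz": 0,"claw": 1},
    {"dx": 80,"dy": 0.7,"dz": 0,"rx": 0,"ry": 0,"rz": 0,"claw": 1},
    {"dx": 80,"dy": 0.7,"dz": 0,"rx": 0,"ry": 0,"rz": 0,"claw": 1}
  ]
}}

```text
time_s: 6.6
tcp_pos: [0.5155, 0.1088, 0.131]
eef_rot: [0.514, 0.489, -0.506, 0.491]
ft_force: [0.3, -0.6, -0.5]
gripper_width: 0.089
```

```bash
python3 - <<'E'
from h import *
c=snap('scene','s3'); o=manip.get_obs();M=R.from_quat(o['eef_rot']).as_matrix();print(o['time_s'],o['tcp_pos'],M.round(4),o['ft_force'],o['wrist_torque'])
x,y=275,155
cv2.imwrite('pics/c6.png',cv2.resize(np.clip(c['frame'][y:y+60,x:x+80,::-1]*1.5,0,255).astype('uint8'),None,fx=10,fy=10,interpolation=cv2.INTER_CUBIC))
E
```

```text
6.65 [0.51563182 0.10860719 0.13126952] [[ 0.0094  0.9992 -0.0396]
 [ 0.0061 -0.0396 -0.9992]
 [-0.9999  0.0091 -0.0065]] [-0.73376118 -0.13513161 -1.18911256] [ 0.09766925 -0.00473004  0.02347944]
```

View pics/c6.png

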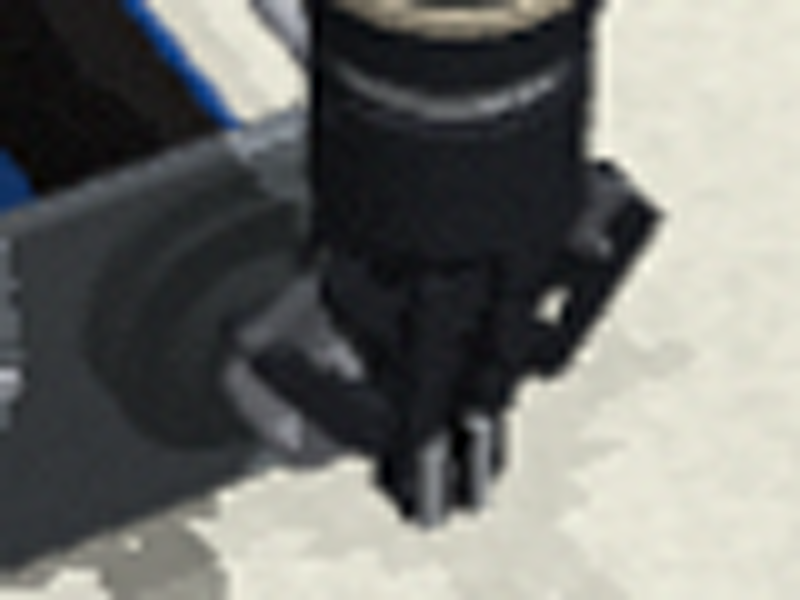

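Request:
{"api": "servo_tool", "payload": {
  "increments": [
    {"dx": 1,"dy": -1.4,"dz": 0,"rx": 0,"ry": 0,"rz": 0,"claw": 1},
    {"dx": 2,"dy": -1.4,"dz": 0,"rx": 0,"ry": 0,"rz": 0,"claw": 1},
    {"dx": 4,"dy": -1.4,"dz": 0,"rx": 0,"ry": 0,"rz": 0,"claw": 1},
    {"dx": 5,"dy": -1.4,"dz": 0,"rx": 0,"ry": 0,"rz": 0,"claw": 1},
    {"dx": 5,"dy": -1.4,"dz": 0,"rx": 0,"ry": 0,"rz": 0,"claw": 1}
  ]
}}

```text
time_s: 7.07
tcp_pos: [0.5142, 0.1086, 0.1261]
eef_rot: [0.514, 0.489, -0.506, 0.491]
ft_force: [0.2, -0.3, -1.7]
gripper_width: 0.088
```

Request:
{"api": "servo_tool", "payload": {
  "increments": [
    {"dx": 1,"dy": 0,"dz": 0,"rx": 0,"ry": 0,"rz": 0,"claw": 1},
    {"dx": 2,"dy": 0,"dz": 0,"rx": 0,"ry": 0,"rz": 0,"claw": 1},
    {"dx": 2,"dy": 0,"dz": 0,"rx": 0,"ry": 0,"rz": 0,"claw": 1}
  ]
}}

```text
time_s: 7.32
tcp_pos: [0.5142, 0.1086, 0.1239]
eef_rot: [0.514, 0.489, -0.506, 0.491]
ft_force: [1.0, -0.7, -1.0]
gripper_width: 0.088
```

Request:
{"api": "servo_tool", "payload": {
  "increments": [
    {"dx": 0.5,"dy": 0,"dz": 0,"rx": 0,"ry": 0,"rz": 0,"claw": 1},
    {"dx": 1,"dy": 0,"dz": 0,"rx": 0,"ry": 0,"rz": 0,"claw": 1},
    {"dx": 1,"dy": 0,"dz": 0,"rx": 0,"ry": 0,"rz": 0,"claw": 1}
  ]
}}

```text
time_s: 7.57
tcp_pos: [0.5143, 0.1087, 0.1231]
eef_rot: [0.514, 0.489, -0.506, 0.491]
ft_force: [-1.2, 0.4, 2.5]
gripper_width: 0.09
```

Request:
{"api": "servo_tool", "payload": {
  "increments": [
    {"dx": 0,"dy": 0,"dz": 2,"rx": 0,"ry": 0,"rz": 0,"claw": 1},
    {"dx": 0,"dy": 0,"dz": 4,"rx": 0,"ry": 0,"rz": 0,"claw": 1},
    {"dx": 0,"dy": 0,"dz": 6,"rx": 0,"ry": 0,"rz": 0,"claw": 1},
    {"dx": 0,"dy": 0,"dz": 8,"rx": 0,"ry": 0,"rz": 0,"claw": 1},
    {"dx": 0,"dy": 0,"dz": 10,"rx": 0,"ry": 0,"rz": 0,"claw": 1},
    {"dx": 0,"dy": 0,"dz": 12,"rx": 0,"ry": 0,"rz": 0,"claw": 1}
  ]
}}

```text
time_s: 8.07
tcp_pos: [0.514, 0.0966, 0.1232]
eef_rot: [0.514, 0.489, -0.506, 0.491]
ft_force: [0.1, 3.1, 3.4]
gripper_width: 0.09
```

Request:
{"api": "servo_tool", "payload": {
  "increments": [
    {"dx": -0.3,"dy": 0,"dz": 1,"rx": 0,"ry": 0,"rz": 0,"claw": 1},
    {"dx": -0.3,"dy": 0,"dz": 2.5,"rx": 0,"ry": 0,"rz": 0,"claw": 1},
    {"dx": -0.3,"dy": 0,"dz": 4,"rx": 0,"ry": 0,"rz": 0,"claw": 1},
    {"dx": -0.3,"dy": 0,"dz": 6,"rx": 0,"ry": 0,"rz": 0,"claw": 1},
    {"dx": -0.3,"dy": 0,"dz": 6,"rx": 0,"ry": 0,"rz": 0,"claw": 1}
  ]
}}

```text
time_s: 8.48
tcp_pos: [0.5138, 0.0902, 0.1234]
eef_rot: [0.514, 0.489, -0.506, 0.491]
ft_force: [0.9, 1.4, 3.0]
gripper_width: 0.088
```

Request:
{"api": "servo_tool", "payload": {
  "increments": [
    {"dx": -0.2,"dy": 0,"dz": 1,"rx": 0,"ry": 0,"rz": 0,"claw": 1},
    {"dx": -0.2,"dy": 0,"dz": 2,"rx": 0,"ry": 0,"rz": 0,"claw": 1},
    {"dx": -0.2,"dy": 0,"dz": 3,"rx": 0,"ry": 0,"rz": 0,"claw": 1},
    {"dx": -0.2,"dy": 0,"dz": 4,"rx": 0,"ry": 0,"rz": 0,"claw": 1},
    {"dx": -0.2,"dy": 0,"dz": 4,"rx": 0,"ry": 0,"rz": 0,"claw": 1}
  ]
}}

```text
time_s: 8.9
tcp_pos: [0.5136, 0.0861, 0.1236]
eef_rot: [0.514, 0.489, -0.506, 0.491]
ft_force: [-0.1, 1.8, 2.1]
gripper_width: 0.09
```

Request:
{"api": "servo_tool", "payload": {
  "increments": [
    {"dx": 0,"dy": 0,"dz": 0.7,"rx": 0,"ry": 0,"rz": 0,"claw": 1},
    {"dx": 0,"dy": 0,"dz": 1.4,"rx": 0,"ry": 0,"rz": 0,"claw": 1},
    {"dx": 0,"dy": 0,"dz": 2.1,"rx": 0,"ry": 0,"rz": 0,"claw": 1},
    {"dx": 0,"dy": 0,"dz": 2.1,"rx": 0,"ry": 0,"rz": 0,"claw": 1}
  ]
}}

```text
time_s: 9.23
tcp_pos: [0.5135, 0.0839, 0.1236]
eef_rot: [0.514, 0.489, -0.506, 0.491]
ft_force: [0.9, 2.5, 3.1]
gripper_width: 0.089
```

Request:
{"api": "servo_tool", "payload": {
  "increments": [
    {"dx": 0,"dy": 0,"dz": 0.7,"rx": 0,"ry": 0,"rz": 0,"claw": 1},
    {"dx": 0,"dy": 0,"dz": 1.4,"rx": 0,"ry": 0,"rz": 0,"claw": 1},
    {"dx": 0,"dy": 0,"dz": 1.4,"rx": 0,"ry": 0,"rz": 0,"claw": 1}
  ]
}}

```text
time_s: 9.48
tcp_pos: [0.5135, 0.0824, 0.1236]
eef_rot: [0.514, 0.489, -0.506, 0.491]
ft_force: [0.0, 1.9, 2.5]
gripper_width: 0.089
```

Request:
{"api": "servo_tool", "payload": {
  "increments": [
    {"dx": 0,"dy": 0,"dz": 0.7,"rx": 0,"ry": 0,"rz": 0,"claw": 1},
    {"dx": 0,"dy": 0,"dz": 1.4,"rx": 0,"ry": 0,"rz": 0,"claw": 1},
    {"dx": 0,"dy": 0,"dz": 2,"rx": 0,"ry": 0,"rz": 0,"claw": 1},
    {"dx": 0,"dy": 0,"dz": 2,"rx": 0,"ry": 0,"rz": 0,"claw": 1}
  ]
}}

```text
time_s: 9.82
tcp_pos: [0.5135, 0.0803, 0.1237]
eef_rot: [0.514, 0.489, -0.506, 0.491]
ft_force: [0.7, 2.6, 3.2]
gripper_width: 0.092
```

Request:
{"api": "servo_tool", "payload": {
  "increments": [
    {"dx": 0,"dy": 0,"dz": 0.7,"rx": 0,"ry": 0,"rz": 0,"claw": 1},
    {"dx": 0,"dy": 0,"dz": 1.4,"rx": 0,"ry": 0,"rz": 0,"claw": 1},
    {"dx": 0,"dy": 0,"dz": 2,"rx": 0,"ry": 0,"rz": 0,"claw": 1},
    {"dx": 0,"dy": 0,"dz": 2,"rx": 0,"ry": 0,"rz": 0,"claw": 1}
  ]
}}

```text
time_s: 10.15
tcp_pos: [0.5134, 0.0782, 0.1237]
eef_rot: [0.514, 0.489, -0.506, 0.491]
ft_force: [-0.3, 3.5, 3.8]
gripper_width: 0.089
```

Request:
{"api": "servo_tool", "payload": {
  "increments": [
    {"dx": -0.2,"dy": 0,"dz": 0.7,"rx": 0,"ry": 0,"rz": 0,"claw": 1},
    {"dx": -0.2,"dy": 0,"dz": 1.4,"rx": 0,"ry": 0,"rz": 0,"claw": 1},
    {"dx": -0.2,"dy": 0,"dz": 2,"rx": 0,"ry": 0,"rz": 0,"claw": 1},
    {"dx": -0.2,"dy": 0,"dz": 2,"rx": 0,"ry": 0,"rz": 0,"claw": 1}
  ]
}}

```text
time_s: 10.48
tcp_pos: [0.5132, 0.076, 0.1238]
eef_rot: [0.514, 0.489, -0.506, 0.491]
ft_force: [0.1, 1.2, 2.7]
gripper_width: 0.087
```

Request:
{"api": "servo_tool", "payload": {
  "increments": [
    {"dx": 0,"dy": 0,"dz": 0.7,"rx": 0,"ry": 0,"rz": 0,"claw": 1},
    {"dx": 0,"dy": 0,"dz": 1.4,"rx": 0,"ry": 0,"rz": 0,"claw": 1},
    {"dx": 0,"dy": 0,"dz": 2,"rx": 0,"ry": 0,"rz": 0,"claw": 1},
    {"dx": 0,"dy": 0,"dz": 2,"rx": 0,"ry": 0,"rz": 0,"claw": 1}
  ]
}}

```text
time_s: 10.82
tcp_pos: [0.5132, 0.0739, 0.1238]
eef_rot: [0.514, 0.489, -0.506, 0.491]
ft_force: [-0.7, 2.5, 2.2]
gripper_width: 0.09
```

Request:
{"api": "servo_tool", "payload": {
  "increments": [
    {"dx": 0,"dy": 0,"dz": 0.7,"rx": 0,"ry": 0,"rz": 0,"claw": 1},
    {"dx": 0,"dy": 0,"dz": 1.4,"rx": 0,"ry": 0,"rz": 0,"claw": 1},
    {"dx": 0,"dy": 0,"dz": 2,"rx": 0,"ry": 0,"rz": 0,"claw": 1},
    {"dx": 0,"dy": 0,"dz": 2,"rx": 0,"ry": 0,"rz": 0,"claw": 1}
  ]
}}

```text
time_s: 11.15
tcp_pos: [0.5131, 0.0718, 0.1238]
eef_rot: [0.514, 0.489, -0.506, 0.491]
ft_force: [0.2, 1.9, 4.2]
gripper_width: 0.09
```

Request:
{"api": "servo_tool", "payload": {
  "increments": [
    {"dx": -0.2,"dy": 0,"dz": 0.7,"rx": 0,"ry": 0,"rz": 0,"claw": 1},
    {"dx": -0.2,"dy": 0,"dz": 1.4,"rx": 0,"ry": 0,"rz": 0,"claw": 1},
    {"dx": -0.2,"dy": 0,"dz": 2,"rx": 0,"ry": 0,"rz": 0,"claw": 1},
    {"dx": -0.2,"dy": 0,"dz": 2,"rx": 0,"ry": 0,"rz": 0,"claw": 1}
  ]
}}

```text
time_s: 11.48
tcp_pos: [0.5129, 0.0696, 0.1239]
eef_rot: [0.514, 0.489, -0.506, 0.491]
ft_force: [0.8, 0.6, 2.0]
gripper_width: 0.087
```

Request:
{"api": "servo_tool", "payload": {
  "increments": [
    {"dx": 0,"dy": 0,"dz": 0.7,"rx": 0,"ry": 0,"rz": 0,"claw": 1},
    {"dx": 0,"dy": 0,"dz": 1.4,"rx": 0,"ry": 0,"rz": 0,"claw": 1},
    {"dx": 0,"dy": 0,"dz": 1.4,"rx": 0,"ry": 0,"rz": 0,"claw": 1}
  ]
}}

```text
time_s: 11.73
tcp_pos: [0.5129, 0.0685, 0.124]
eef_rot: [0.514, 0.489, -0.506, 0.49]
ft_force: [0.0, 4.6, 3.5]
gripper_width: 0.089
```

Request:
{"api": "servo_tool", "payload": {
  "increments": [
    {"dx": 0,"dy": 0,"dz": 0.5,"rx": 0,"ry": 0,"rz": 0,"claw": 1},
    {"dx": 0,"dy": 0,"dz": 0.9,"rx": 0,"ry": 0,"rz": 0,"claw": 1},
    {"dx": 0,"dy": 0,"dz": 0.9,"rx": 0,"ry": 0,"rz": 0,"claw": 1}
  ]
}}

```text
time_s: 11.98
tcp_pos: [0.5129, 0.0682, 0.124]
eef_rot: [0.514, 0.489, -0.505, 0.49]
ft_force: [0.0, 7.2, 2.7]
gripper_width: 0.087
```

Request:
{"api": "servo_tool", "payload": {
  "increments": [
    {"dx": 0,"dy": 0,"dz": 0.5,"rx": 0,"ry": 0,"rz": 0,"claw": 0.7},
    {"dx": 0,"dy": 0,"dz": 0,"rx": 0,"ry": 0,"rz": 0,"claw": 0.6},
    {"dx": 0,"dy": 0,"dz": 0,"rx": 0,"ry": 0,"rz": 0,"claw": 0.6},
    {"dx": 0,"dy": 0,"dz": -10,"rx": 0,"ry": 0,"rz": 0,"claw": 0.6},
    {"dx": 0,"dy": 0,"dz": -25,"rx": 0,"ry": 0,"rz": 0,"claw": 0.6},
    {"dx": 0,"dy": 0,"dz": -40,"rx": 0,"ry": 0,"rz": 0,"claw": 0.6},
    {"dx": 0,"dy": 0,"dz": -40,"rx": 0,"ry": 0,"rz": 0,"claw": 1},
    {"dx": 0,"dy": 0,"dz": -40,"rx": 0,"ry": 0,"rz": 0,"claw": 1},
    {"dx": 0,"dy": 0,"dz": -40,"rx": 0,"ry": 0,"rz": 0,"claw": 1},
    {"dx": 0,"dy": 0,"dz": -40,"rx": 0,"ry": 0,"rz": 0,"claw": 1},
    {"dx": 0,"dy": 0,"dz": -40,"rx": 0,"ry": 0,"rz": 0,"claw": 1}
  ]
}}

```text
time_s: 12.9
tcp_pos: [0.5145, 0.1077, 0.1243]
eef_rot: [0.515, 0.489, -0.506, 0.49]
ft_force: [0.8, -0.4, 0.1]
gripper_width: -0.0
```

```bash
python3 - <<'E'
from h import *
c=snap('wrist','w5'); o=manip.get_obs();M=R.from_quat(o['eef_rot']).as_matrix();print(o['time_s'],o['tcp_pos'],M.round(4),o['ft_force'],o['gripper_width'])
x,y=240,200
cv2.imwrite('pics/c7.png',cv2.resize(np.clip(c['frame'][y:y+120,x:x+160,::-1]*1.4,0,255).astype('uint8'),None,fx=5,fy=5,interpolation=cv2.INTER_CUBIC))
c=snap('scene','s4');x,y=275,155
cv2.imwrite('pics/c8.png',cv2.resize(np.clip(c['frame'][y:y+60,x:x+80,::-1]*1.5,0,255).astype('uint8'),None,fx=10,fy=10,interpolation=cv2.INTER_CUBIC))
E
```

```text
12.95 [0.51447902 0.10769554 0.12431324] [[ 0.0098  0.9991 -0.0409]
 [ 0.0078 -0.041  -0.9991]
 [-0.9999  0.0095 -0.0082]] [-0.4056403   0.04855171 -0.07865973] -0.0009443048557937757
```

View pics/c8.png

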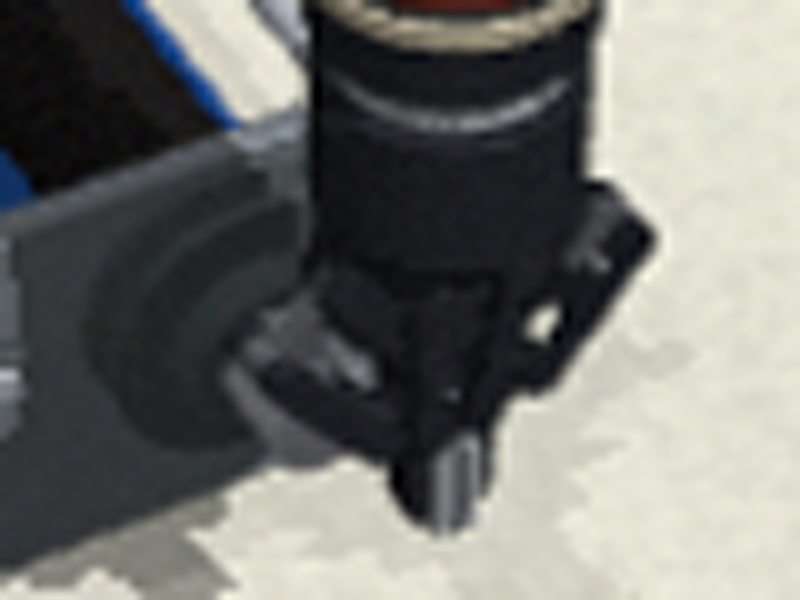

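Request:
{"api": "servo_tool", "payload": {
  "increments": [
    {"dx": 3,"dy": -0.5,"dz": 8,"rx": 0,"ry": 0,"rz": 0,"claw": 1},
    {"dx": 3,"dy": -0.5,"dz": 15,"rx": 0,"ry": 0,"rz": 0,"claw": 1},
    {"dx": 3,"dy": -0.5,"dz": 20,"rx": 0,"ry": 0,"rz": 0,"claw": 1},
    {"dx": 3,"dy": -0.5,"dz": 22,"rx": 0,"ry": 0,"rz": 0,"claw": 1},
    {"dx": 3,"dy": -0.5,"dz": 23,"rx": 0,"ry": 0,"rz": 0,"claw": 1},
    {"dx": 3,"dy": -0.5,"dz": 23,"rx": 0,"ry": 0,"rz": 0,"claw": 1}
  ]
}}

```text
time_s: 13.5
tcp_pos: [0.5132, 0.0844, 0.1212]
eef_rot: [0.515, 0.489, -0.506, 0.49]
ft_force: [-0.7, -0.4, -0.0]
gripper_width: 0.0
```

Request:
{"api": "servo_tool", "payload": {
  "increments": [
    {"dx": 0,"dy": 0,"dz": 0.7,"rx": 0,"ry": 0,"rz": 0,"claw": 1},
    {"dx": 0,"dy": 0,"dz": 1.4,"rx": 0,"ry": 0,"rz": 0,"claw": 1},
    {"dx": 0,"dy": 0,"dz": 2,"rx": 0,"ry": 0,"rz": 0,"claw": 1},
    {"dx": 0,"dy": 0,"dz": 2,"rx": 0,"ry": 0,"rz": 0,"claw": 1}
  ]
}}

```text
time_s: 13.83
tcp_pos: [0.5131, 0.0825, 0.1212]
eef_rot: [0.515, 0.489, -0.506, 0.49]
ft_force: [0.8, 1.3, 0.2]
gripper_width: -0.001
```

Request:
{"api": "servo_tool", "payload": {
  "increments": [
    {"dx": 0,"dy": 0,"dz": 0.5,"rx": 0,"ry": 0,"rz": 0,"claw": 1},
    {"dx": 0,"dy": 0,"dz": 1,"rx": 0,"ry": 0,"rz": 0,"claw": 1},
    {"dx": 0,"dy": 0,"dz": 1.5,"rx": 0,"ry": 0,"rz": 0,"claw": 1},
    {"dx": 0,"dy": 0,"dz": 1.5,"rx": 0,"ry": 0,"rz": 0,"claw": 1}
  ]
}}

```text
time_s: 14.17
tcp_pos: [0.513, 0.0815, 0.1212]
eef_rot: [0.515, 0.489, -0.505, 0.49]
ft_force: [-0.0, 4.1, 0.5]
gripper_width: -0.0
```

Request:
{"api": "servo_tool", "payload": {
  "increments": [
    {"dx": 0,"dy": 0,"dz": 0.8,"rx": 0,"ry": 0,"rz": 0,"claw": 1},
    {"dx": 0,"dy": 0,"dz": 1.3,"rx": 0,"ry": 0,"rz": 0,"claw": 1},
    {"dx": 0,"dy": 0,"dz": 1.3,"rx": 0,"ry": 0,"rz": 0,"claw": 1}
  ]
}}

```text
time_s: 14.42
tcp_pos: [0.513, 0.0813, 0.1213]
eef_rot: [0.515, 0.49, -0.505, 0.489]
ft_force: [0.0, 7.4, -0.3]
gripper_width: -0.002
```

Request:
{"api": "servo_tool", "payload": {
  "increments": [
    {"dx": 0,"dy": 0,"dz": 1.5,"rx": 0,"ry": 0,"rz": 0,"claw": 1},
    {"dx": 0,"dy": 0,"dz": 2,"rx": 0,"ry": 0,"rz": 0,"claw": 1},
    {"dx": 0,"dy": 0,"dz": 2,"rx": 0,"ry": 0,"rz": 0,"claw": 1}
  ]
}}

```text
time_s: 14.67
tcp_pos: [0.513, 0.0811, 0.1213]
eef_rot: [0.516, 0.491, -0.503, 0.489]
ft_force: [0.8, 11.8, 0.5]
gripper_width: -0.002
```

Request:
{"api": "servo_tool", "payload": {
  "increments": [
    {"dx": 0,"dy": 0,"dz": 2.3,"rx": 0,"ry": 0,"rz": 0,"claw": 1},
    {"dx": 0,"dy": 0,"dz": 2.7,"rx": 0,"ry": 0,"rz": 0,"claw": 1},
    {"dx": 0,"dy": 0,"dz": 2.7,"rx": 0,"ry": 0,"rz": 0,"claw": 1}
  ]
}}

```text
time_s: 14.92
tcp_pos: [0.513, 0.081, 0.1214]
eef_rot: [0.517, 0.493, -0.501, 0.488]
ft_force: [0.9, 14.4, 0.1]
gripper_width: 0.003
```

```bash
python3 - <<'E'
from h import *
for _ in range(4):
    viewer.read_camera('wrist'); o=manip.get_obs(); print(o['time_s'],o['tcp_pos'].round(4),o['ft_force'].round(2))
E
```

```text
14.9667 [0.513  0.081  0.1214] [ 0.66 15.85  0.18]
15.0167 [0.513  0.081  0.1214] [ 1.1  14.67 -0.35]
15.0667 [0.513  0.081  0.1214] [ 0.67 14.09  0.09]
15.1167 [0.513  0.081  0.1214] [ 0.26 15.77  1.02]
```

Request:
{"api": "servo_tool", "payload": {
  "increments": [
    {"dx": 0,"dy": 0,"dz": 2.9,"rx": 0,"ry": 0,"rz": 0,"claw": 1},
    {"dx": 0,"dy": 0,"dz": 3,"rx": 0,"ry": 0,"rz": 0,"claw": 1},
    {"dx": 0,"dy": 0,"dz": 3,"rx": 0,"ry": 0,"rz": 0,"claw": 1}
  ]
}}

```text
time_s: 15.37
tcp_pos: [0.513, 0.081, 0.1216]
eef_rot: [0.518, 0.495, -0.499, 0.487]
ft_force: [0.5, 17.5, 0.2]
gripper_width: 0.002
```

Tight at ~17 N. Back off, rise and look.

Request:
{"api": "servo_tool", "payload": {
  "increments": [
    {"dx": 0,"dy": 0,"dz": -3,"rx": 0,"ry": 0,"rz": 0,"claw": 1},
    {"dx": 0,"dy": 0,"dz": -20,"rx": 0,"ry": 0,"rz": 0,"claw": 1},
    {"dx": 0,"dy": 0,"dz": -40,"rx": 0,"ry": 0,"rz": 0,"claw": 1},
    {"dx": -30,"dy": 0,"dz": -50,"rx": 0,"ry": 0,"rz": 0,"claw": 1},
    {"dx": -60,"dy": 0,"dz": -50,"rx": 0,"ry": 0,"rz": 0,"claw": 1},
    {"dx": -100,"dy": -30,"dz": -50,"rx": 0,"ry": 0,"rz": 0,"claw": 1},
    {"dx": -110,"dy": -60,"dz": -30,"rx": 0,"ry": 0,"rz": 0,"claw": 1},
    {"dx": -110,"dy": -80,"dz": -20,"rx": 0,"ry": 0,"rz": 0,"claw": 1},
    {"dx": -110,"dy": -80,"dz": -20,"rx": 0,"ry": 0,"rz": 0,"claw": 1}
  ]
}}

```text
time_s: 16.12
tcp_pos: [0.4292, 0.0995, 0.2323]
eef_rot: [0.518, 0.495, -0.5, 0.487]
ft_force: [0.4, 0.6, -0.2]
gripper_width: -0.001
```

```bash
python3 - <<'E'
from h import *
c=snap('wrist','w6'); o=manip.get_obs();print(o['time_s'],o['tcp_pos'],o['ft_force'])
p=proj('w6',[.511,.045,.12]);print(p);u,v=p.astype(int)
x=int(np.clip(u-60,0,520));y=int(np.clip(v-45,0,310));print(x,y)
f=lambda c,x,y:cv2.resize(np.clip(c['frame'][y:y+90,x:x+120,::-1]*1.5,0,255).astype('uint8'),None,fx=5,fy=5,interpolation=cv2.INTER_CUBIC)
A=f(c,x,y);c=snap('scene','s5');B=f(c,260,150)
cv2.imwrite('pics/c9.png',cv2.resize(np.hstack([A,B]),(800,300),interpolation=cv2.INTER_AREA))
E
```

```text
16.1667 [0.43119951 0.09999419 0.23200483] [0.47557151 0.4838754  0.27247942]
[416.29482165 255.92132108]
356 210
```

View pics/c9.png

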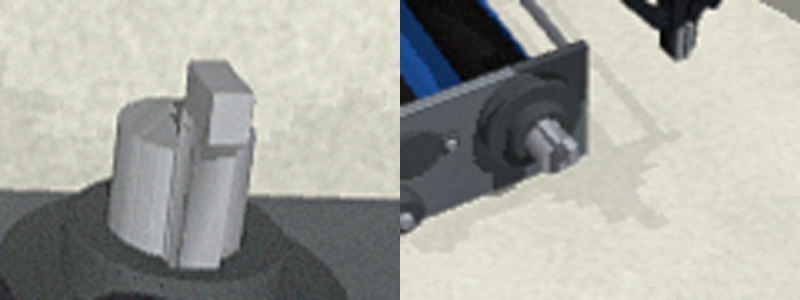

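```bash
python3 -c "
from h import *
print(workorder.job_done())"
```

```text
the job is handed in; nothing more can be done
None
```

The pulley is home and the gib-head key is driven tight under its hub. The job was handed in at about 16 s of robot time, and no verdict was reported.

- **Pulley:** I pushed the rim with closed fingers until it stopped at the expected home position. It held there at 17 N without moving further. I did not measure its stand-off again after the key was driven.
- **Key:** I laid it in the keyway and slid it in by its head until it began to bind, with its tip roughly 30 mm under the hub. I then let go and pushed the head from behind, up to a steady 15 to 17.5 N, by which point the key had stopped moving.
- **Last checks:** The final pictures show the key straight in the keyway with its head just beyond the shaft end. The fingers are clear of it and the force on the tool reads near zero. I could not measure the force between key and hub after release; I infer it from the push. I did not check the bystanders' positions, but the arm touched none of them as far as the forces showed.

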